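Zero the vacuum gauge, then index the selector to line three and hold

ROBOT

A 7-joint arm with a two-finger parallel gripper is mounted at the origin on the work surface; the furniture and walls round the work are solid. World frame = base frame: x ahead of the robot, y to its left, z up, the work surface at z = 0. Lengths are in m, angles in degrees, forces in N, time in s.
With the tool pointing down it reaches from about 0.425 to 0.875 m from the base axis. Payload 4.7 kg.
Tool frame: the origin (TCP) lies at the centre of the arm's flange, where the gripper is bolted on; the fingertips stand 182 mm ahead of it and the grasp point (between the pads) lies 164 mm ahead of it; z points along the fingers, y is the line along which they close (so a half turn about z gives the same grasp; the last joint's range is limited). The gripper opens to 87 mm and grips with 3 to 60 N. Pads are 19 mm wide; open, the fingers measure 117 mm over their backs; the gripper's body (75 mm by 190 mm) begins 51 mm behind the grasp point.
Start: joints at [77.412, 18.392, -4.016, 83.108, 1.295, 78.541, -3.26], TCP at [0.151, -0.632, 0.405] pointing down, gripper open.
Joint ranges: [-163.93, 163.93], [-17.29, 119.83], [-79.2, 71.16], [3.27, 140.29], [-89.18, 269.18], [5.43, 117.66], [-154.24, 154.24]. Speed limits (degrees/s): [147.25, 147.25, 180, 180, 180, 180, 180].

INTERFACE

Orientations are given as [roll, pitch, yaw] about the fixed x, y, z axes, in that order (R = Rz(yaw) Ry(pitch) Rx(roll)).
In Python, from cell import env gives the robot as it stands. The module is installed in compiled form; this text tells all that it offers.
- The arm moves only by the tool step_arm, never from a script. Its argument "steps" is one flat list of numbers, 5 for each row, row after row: the opening, from 0 (shut) to 1 (fully open), then the shift along the tool's x, y, z in mm, then the turn about the tool's z in degrees. In form: [grip, dx, dy, dz, roll, grip, dx, dy, dz, roll, ...]. A call has 1 to 12 rows; each row shifts and turns the commanded pose from where the row before left it, along the tool's axes as they then stand; what a row does not reach is not made up. A row lasts 1/8 s, in which the tool goes at most 62.5 mm and 10.7 degrees, less where a joint would pass 70% of its speed; a pose out of reach is approached as far as the arm can. A call with a gripper value outside its range is refused whole. The fingers move at their own pace and stop on an object; "grip_force" is the grip in N (left out, the last holds). Time passes only in rows, so rows that do not move let the fingers close. It gives the time, the measured TCP pose, the force, the opening and the grip force at its end, in the units of the state.
- env.get_obs(): the state, without advancing time (a new reading comes with each control period).
- env.read_camera(name): name is "side" or "top"; returns a dict with "image" (420x560x3 uint8, red, green, blue), "camera_matrix" (3x3 intrinsics, pixels), "R" (3x3) and "t" (3): a world point X has camera coordinates R X + t. Camera axes: x right, y down, z forward; pixel columns grow to the right and rows downward; lengths in m; the calibration is good to about 2 mm. A picture is of the moment at which its call begins. There is no depth.
- env.sign_off(): hands the job in; it is judged then, once.
The state is a dict: "time_s": time; "qpos": joint angles; "joint_velocities": joint speeds; "effort": joint torques, N m; "tool_pos": TCP position; "tool_rot": TCP orientation; "force": force on the tool from outside, world axes, zero at the start; "wrist_torque": the same for the moment, N m; "grip_width": finger opening in m; "grasp_force": force on a finger pad.
Only numpy, scipy, OpenCV 4.12 (cv2) and the standard library are available. Lean on these libraries where they do the work, as an engineer would, in place of code of your own. Each camera call takes 0.05 s, during which the arm holds its last target. There are 200 camera calls.

TASK

Get the four-place vacuum filter manifold ready to draw on its third line. While the selector still stands at vent, turn the bezel of the round gauge until the dial's bold zero mark stands right under the needle; then take the black bar knob and turn it clockwise, counting the clicks, to the third stop, without running on to the fourth. It springs back to vent when let go, so finish with the knob still gripped and held in the third stop, the gauge still at zero, and the flasks standing round about left as they are.

Things in the scene. Friction and masses are not known exactly. Their poses are not given: they have to be found in the camera images.
- manifold: vacuum manifold fixed to the bench: steel plate 220 x 320 mm, top face 13 mm above the bench. Origin: centre of its underside. Its x axis points to the half with a row of four upright steel filter funnels (55 mm diameter, tops 137 mm above the bench) at x +85 mm, y +77, +12, -53, -118 mm; gauge at x -45, y +100 mm, selector at x -45, y -20 mm
- gauge_centre (a point): centre of the face-up gauge's glass, 87 mm above the bench, on the vertical axis of bezel and needle. The bezel is a ribbed steel ring, 60 mm diameter, its side reaching from 68 to 87 mm above the bench; grip it across the diameter, at any yaw. Below it the case is 51 mm wide down to 58 mm above the bench, then an aluminium block 38 x 36 mm, top at 47 mm
- gauge_bezel (a joint): angle of bezel and dial card in rad, growing clockwise seen from above; 0 when the zero mark points along the manifold's +x. Stiff by friction, about 0.05 N m, and stays where it is left; range -1.7 to 1.7
- gauge_needle (a joint): angle of the gauge's needle in rad, growing clockwise seen from above; 0 when it points along the manifold's +x. Under glass: it stays put through the job. The gauge reads zero when this equals gauge_bezel
- gauge_zero (a point): outer part of the dial's zero mark (bold black radial mark, longest of the scale; the scale runs from it 270 degrees clockwise), 21 mm from the gauge's axis; its x axis points outward along the mark
- gauge_pointer (a point): tip of the black needle, 16 mm from the gauge's axis; its x axis points outward along the needle; the needle's short thick tail points the other way
- selector_grip (a point): on the vertical axis of the selector knob, 88 mm above the bench, the height to grip. The knob is a black upright bar, 42 mm long, 15 mm thick, from 64 to 100 mm above the bench, one end pointed and marked with a white line on top. x axis: along the bar to the pointed end; y axis: across its two flat sides, where it is pinched
- selector_plunger (a point): centre of the small sprung roller, 59 mm above the bench, at the front of the selector. Its steel housing (18 mm wide, top 64 mm above the bench) reaches to 65 mm from the knob's axis. The knob stands on a toothed steel index wheel, 49 mm diameter, top 62 mm above the bench, over the valve block of 76 x 76 mm, top 54 mm
- selector_knob (a joint): knob angle in rad, growing clockwise seen from above. 0: vent, where it starts and rests. Stops, where a sprung roller clicks in between two teeth: 0.393, 0.785, 1.178 (third), 1.571 (fourth). The return spring pulls back with 0.10 N m at vent, 0.15 at the third stop; the roller adds up to 0.06 before each click and helps as much after. Let go at any stop, it turns back to vent
- flask_amber: conical glass flask with amber broth, 52 mm diameter, 85 mm tall, origin at its foot; stands loose on the manifold's plate, 110 to 125 mm from the knob; leave alone
- foil_front: foil-wrapped flask, 58 x 64 mm, 137 mm tall, origin at its foot; loose on the bench beside the manifold, on the gauge's side; leave alone
- foil_middle: foil-wrapped flask like it, 129 mm tall, origin at its foot, next in the row; leave alone
- foil_back: foil-wrapped flask like it, 146 mm tall, origin at its foot, farthest in the row; leave alone

How it is judged (in metres and radians):
On the way, in this order (a step that is already met when the one before it is completed fails the run):
1. the gauge reads zero: zero mark under the needle, the selector still at vent (angle between the x axis of gauge_zero and the x axis of gauge_pointer, either way round below 0.085 rad and value of joint selector_knob below 0.15 rad), for 0.3 s.
2. the knob is in the third stop, held by the fingers (value of joint selector_knob between 1.078 and 1.278 rad and contact force between the fingers and selector_knob above 2 N), for 0.3 s.
At the end, for the whole second after the job is handed in: The fingers hold the selector knob (over 2 N) in its third stop, within 0.1 rad of 1.178 rad, and the gauge still reads zero, zero mark and needle within 0.085 rad (about 5 degrees) of one another (all of step 2 and angle between the x axis of gauge_zero and the x axis of gauge_pointer, either way round below 0.085 rad); the arm keeps its last pose, push and grip.
It fails at once if the knob was run on past the third stop towards the fourth (value of joint selector_knob above 1.4 rad).
It fails at once if a flask was shifted or knocked over (distance of any of flask_amber, foil_front, foil_middle, foil_back from where it was at the start of the episode above 0.03 m or angle between any of flask_amber, foil_front, foil_middle, foil_back's own z axis and vertical above 0.5 rad).
It also fails if it takes over 64 s, if anything falls off the work surface, if the arm or the gripper's body presses on something with over 40 N, if the wrist force passes 120 N, or if a joint passes its speed limit or range.

## Working session

There is one attempt and no reset: what is moved stays moved. The work goes in short steps, Python scripts to look and compute and a tool call to move; the robot and the scene stay as the last step left them, time stands still between calls to the robot, and variables do not carry over. Pictures are saved under pics/ and viewed, at most 10 in all, crops included, and the job is handed in when it is done.

Besides the shell and the picture viewer there is one more tool, called after ">>>" as a command line: name --argument value ..., lists and objects as JSON in quotes. step_arm: Moves the arm, as the interface text tells. Its arguments: {"type":"object","properties":{"steps":{"type":"array","items":{"type":"number"}},"grip_force":{"type":"number"}},"required":["steps"]}

```bash
mkdir -p pics
cat > h.py <<'E'
from cell import env
import numpy as np, cv2
def snap(n,f):
    c=env.read_camera(n); cv2.imwrite('pics/'+f,c['image'][:,:,::-1]); np.savez(''+n+'.npz',**{k:c[k] for k in c}); return c
def ray(c,u,v,z):
    K,R,t=c['camera_matrix'],c['R'],c['t']; d=R.T@np.linalg.inv(K)@np.array([u,v,1.]); o=-R.T@t
    return o+d*(z-o[2])/d[2]
def proj(c,X):
    p=c['camera_matrix']@(c['R']@np.array(X,float)+c['t']); return p[:2]/p[2]
def crop(c,u,v,h,f,s):
    im=c['image'][max(0,v-h):v+h,max(0,u-h):u+h,::-1]; cv2.imwrite('pics/'+f,cv2.resize(im,None,fx=s,fy=s,interpolation=cv2.INTER_CUBIC))
E
python3 - <<'E'
from h import *
np.set_printoptions(precision=3,suppress=True)
o=env.get_obs(); print({k:o[k] for k in ('time_s','tool_pos','tool_rot','grip_width','qpos')})
for n in('top','side'):
    c=snap(n,n+'0.png'); print(n,-c['R'].T@c['t'],c['R'],c['camera_matrix'][0])
a=cv2.imread('pics/top0.png');b=cv2.imread('pics/side0.png')
E
```

```text
{'time_s': 0.0, 'tool_pos': array([ 0.151, -0.632,  0.404]), 'tool_rot': array([-179.89 ,    0.006,   13.399]), 'grip_width': 0.08690956326967786, 'qpos': array([77.412, 18.44 , -4.016, 83.176,  1.295, 78.54 , -3.259])}
top [0.386 0.1   1.034] [[ 0.015 -1.     0.012]
 [-0.986 -0.017 -0.169]
 [ 0.169 -0.009 -0.986]] [503.579   0.    280.836]
side [ 0.84  -0.302  0.789] [[ 0.817  0.577  0.012]
 [ 0.485 -0.675 -0.556]
 [-0.313  0.46  -0.831]] [392.817   0.    283.403]
```

View pics/top0.png

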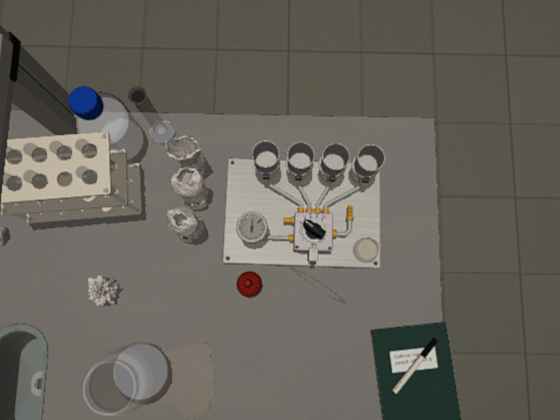

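View pics/side0.png

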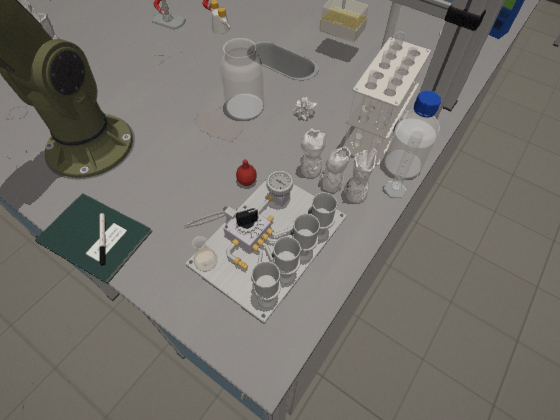

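The top view shows the gauge near (252,227), the knob near (314,230), the amber flask near (366,249) and the foils at (185,150–225). Next I'll crop in close.

Run:
```python
from h import *
np.set_printoptions(precision=4,suppress=True)
T=dict(np.load('top.npz'));S=dict(np.load('side.npz'))
A=lambda c,u,v,h,s:cv2.resize(c['image'][v-h:v+h,u-h:u+h,::-1],(s,s),interpolation=cv2.INTER_CUBIC)
im=np.hstack([np.vstack([A(T,252,227,22,300),A(T,314,230,22,300)]),np.vstack([A(S,280,183,20,300),A(S,246,217,20,300)])])
cv2.imwrite('pics/crops.png',im)
print(ray(T,252,227,.087),ray(T,314,229,.1))
# plate corners
for p in [(229,158),(381,160),(379,266),(223,266)]: print(ray(T,*p,.013)[:2])
```

```text
[0.5205 0.1453 0.087 ] [0.5168 0.0286 0.1   ]
[0.676  0.2005]
[ 0.6775 -0.1183]
[ 0.4556 -0.1101]
[0.4506 0.2053]
```

View pics/crops.png

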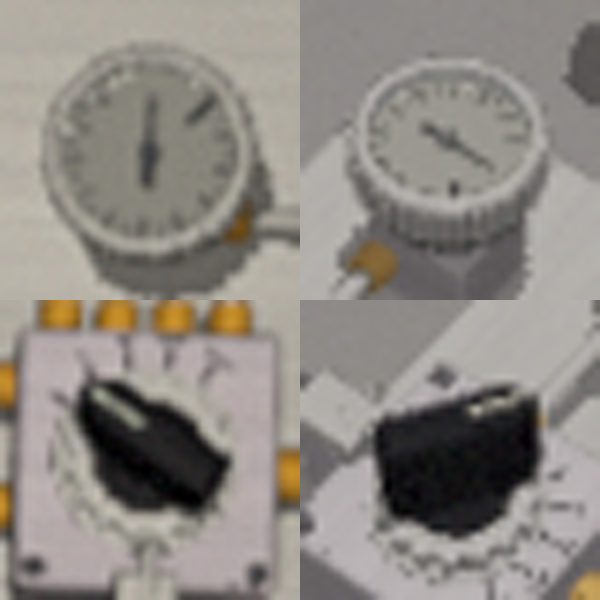

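The crops show the needle tip at top-crop (153,95) with its tail at (147,185), and the bold zero mark at (203,108). In the top crop the knob's white line runs from (92,93) to (145,125), on the lower panel. I'll turn these into angles.

Run:
```python
from h import *
np.set_printoptions(precision=4,suppress=True)
T=dict(np.load('top.npz'));S=dict(np.load('side.npz'))
g=lambda x,y,z:ray(T,230+x/6.82-.5,205+y/6.82-.5,z)[:2]
k=lambda x,y,z:ray(T,292+x/6.82-.5,208+y/6.82-.5,z)[:2]
sg=lambda x,y,z:ray(S,260+x/7.5-.5,163+y/7.5-.5,z)[:2]
sk=lambda x,y,z:ray(S,226+x/7.5-.5,197+y/7.5-.5,z)[:2]
ang=lambda d:np.degrees(np.arctan2(d[1],d[0]))
print('gauge',g(148,149,.087),sg(152,132,.087))
print('needle',ang(g(153,95,.085)-g(147,185,.085)),ang(sg(190,165,.085)-sg(125,128,.085)))
c=g(148,149,.085);print('zero',ang(g(203,108,.085)-c),ang(sg(153,188,.085)-sg(152,135,.085)),'rad',np.linalg.norm(g(203,108,.085)-c),ang(g(153,95,.085)-c))
print('wheel',k(145,155,.062)); print('line',ang(k(92,93,.1)-k(145,125,.1)),ang(sk(217,90,.1)-sk(170,110,.1)))
print('knob far ends top',k(82,90,.1),k(228,162,.1)); print('side ends', sk(238,90,.1),sk(78,128,.1))
print('line mid',k(118,109,.1),sk(193,100,.1))
# plate yaw
for c,ps in((T,[(229,158),(381,160),(379,266),(223,266)]),): pass
```

```text
gauge [0.5217 0.1468] [0.5239 0.1455]
needle -2.35004858823488 -0.015171741788581843
zero -51.87590681237357 -53.62681681732139 rad 0.019153023262233983 -3.8085957610278998
wheel [0.5197 0.0281]
line 59.40985139292689 63.20652054688485
knob far ends top [0.5322 0.0483] [0.5129 0.0081]
side ends [0.5352 0.0477] [0.5067 0.0116]
line mid [0.5271 0.0384] [0.527  0.0377]
```

```bash
cat >> h.py <<'E'
def go(x,y,zg=None):
    o=env.get_obs();p=o['tool_pos'];a=np.radians(o['tool_rot'][2]);d=np.array([x-p[0],y-p[1]])*1000
    print('t',o['time_s'],'pos',p.round(4),'rot',o['tool_rot'].round(2),'q7',o['qpos'][6].round(1),'w',o['grip_width'],'F',o['grasp_force'],'f',o['force'])
    print('tool dx %.1f dy %.1f dz %s'%(d@[np.cos(a),np.sin(a)],d@[np.sin(a),-np.cos(a)],None if zg is None else round((p[2]-.164-zg)*1000,1)))
E
python3 - <<'E'
from h import *
np.set_printoptions(precision=3,suppress=True)
T=dict(np.load('top.npz'));S=dict(np.load('side.npz'))
for p,z in((( 178,214),.137),((186,181),.129),((180,148),.146)): print(ray(T,*p,z))
for p,z in((( 313,137),.137),((340,154),.129),((365,157),.146)): print(ray(S,*p,z))
print('amber',ray(T,368,244,.085))
go(.52,-.37)
E
```

```text
[0.535 0.277 0.137]
[0.598 0.267 0.129]
[0.655 0.277 0.146]
[0.536 0.259 0.137]
[0.609 0.257 0.129]
[0.664 0.267 0.146]
amber [ 0.492 -0.075  0.085]
t 0.1 pos [ 0.15  -0.632  0.404] rot [-179.9     0.01   13.4 ] q7 -3.3 w 0.08680410307321838 F 0.0 f [ 0.364 -0.382 -0.009]
tool dx 420.2 dy -169.4 dz None
```

>>> step_arm --steps '[1,42,-17,0,0,1,42,-17,0,0,1,42,-17,0,0,1,42,-17,0,0,1,42,-17,0,0,1,42,-17,0,0,1,42,-17,0,0,1,42,-17,0,0,1,42,-17,0,0,1,42,-17,0,0,1,0,0,0,-8,1,0,0,0,-8]' --grip_force 25

```text
time_s: 1.6
tool_pos: [0.5204, -0.3688, 0.404]
tool_rot: [-179.9, 0.0, 29.8]
force: [-0.3, -0.0, -0.7]
grip_width: 0.0874
grasp_force: 0.0
```

```bash
python3 -c "
from h import *
go(.5228,.146,.15)"
```

```text
t 1.6 pos [ 0.5204 -0.3688  0.404 ] rot [-1.7993e+02  3.0000e-02  2.9770e+01] q7 -31.9 w 0.08743855724619123 F 0.0 f [-0.27601145 -0.04238385 -0.74001041]
tool dx 257.7 dy -445.7 dz 90.0
```

>>> step_arm --steps '[1,25.8,-44.6,0,0,1,25.8,-44.6,0,0,1,25.8,-44.6,0,0,1,25.8,-44.6,0,0,1,25.8,-44.6,0,0,1,25.8,-44.6,0,0,1,25.8,-44.6,0,0,1,25.8,-44.6,0,0,1,25.8,-44.6,0,0,1,25.8,-44.6,0,0,1,0,0,45,0,1,0,0,0,0]'

```text
time_s: 3.1
tool_pos: [0.5242, 0.1452, 0.3565]
tool_rot: [-179.9, 0.4, 29.5]
force: [-0.6, -0.3, 0.5]
grip_width: 0.0869
grasp_force: 0.0
```

```bash
python3 -c "
from h import *
go(.5228,.146,.087)
t=snap('top','t1.png');s=snap('side','s1.png')
A=lambda c,u,v,h,s:cv2.resize(c['image'][v-h:v+h,u-h:u+h,::-1],(s,s),interpolation=cv2.INTER_CUBIC)
cv2.imwrite('pics/c1.png',np.hstack([A(t,252,227,60,400),A(s,280,183,50,400)]))"
```

```text
t 3.1 pos [0.5242 0.1452 0.3565] rot [-179.88    0.41   29.47] q7 -84.7 w 0.08692908164991925 F 0.0 f [-0.64721129 -0.25485527  0.51733974]
tool dx -0.8 dy -1.4 dz 105.5
```

View pics/c1.png

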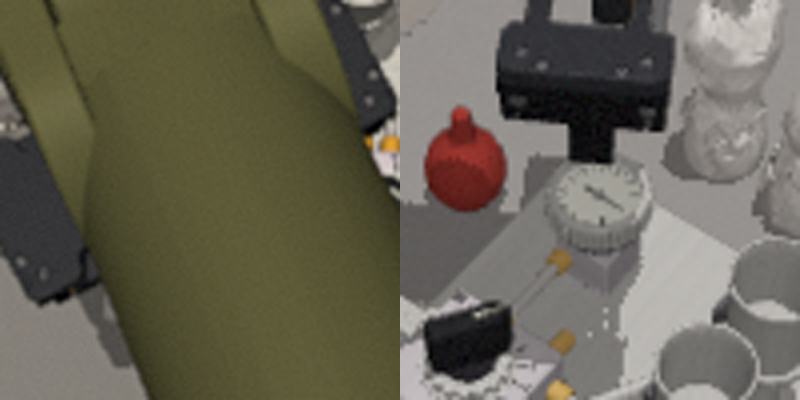

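The side view shows the gripper centred over the gauge, with its body clear of foil_front. Descending now.

>>> step_arm --steps '[1,-0.8,-1.4,25,0,1,0,0,25,0,1,0,0,25,0,1,0,0,15,0,1,0,0,10,0,1,0,0,5,0,1,0,0,0,0,1,0,0,0,0]'

```text
time_s: 4.2
tool_pos: [0.5245, 0.1466, 0.2553]
tool_rot: [180.0, -0.1, 29.4]
force: [0.8, -0.1, -0.6]
grip_width: 0.0869
grasp_force: 0.0
```

```bash
python3 -c "
from h import *
go(.5228,.146,.087)"
```

```text
t 4.2 pos [0.5245 0.1466 0.2553] rot [ 1.7998e+02 -5.0000e-02  2.9400e+01] q7 -88.9 w 0.08694825664846008 F 0.0 f [ 0.83447375 -0.07528586 -0.56585361]
tool dx -1.7 dy -0.3 dz 4.3
```

>>> step_arm --steps '[1,-1,0,4,0,0.6,0,0,0,0,0.5,0,0,0,0,0.5,0,0,0,0,0.5,0,0,0,0,0.5,0,0,0,0,0.5,0,0,0,0]' --grip_force 20

```text
time_s: 5.08
tool_pos: [0.5233, 0.1462, 0.2508]
tool_rot: [-180.0, -0.0, 29.4]
force: [-0.7, 1.3, 0.8]
grip_width: 0.0598
grasp_force: 20.0
```

>>> step_arm --steps '[0.5,0,0,0,-6,0.5,0,0,0,-6,0.5,0,0,0,-6,0.5,0,0,0,-6,0.5,0,0,0,-6,0.5,0,0,0,-6,0.5,0,0,0,-6,0.5,0,0,0,-6,0.5,0,0,0,-3,0.5,0,0,0,0,0.5,0,0,0,0]'

```text
time_s: 6.45
tool_pos: [0.5228, 0.1466, 0.2507]
tool_rot: [-179.9, -0.0, 80.4]
force: [-5.2, 3.1, 4.0]
grip_width: 0.0597
grasp_force: 20.0
```

```bash
python3 -c "
from h import *
go(.5228,.146,.087)
s=snap('side','s2.png')
A=lambda c,u,v,h,s:cv2.resize(c['image'][v-h:v+h,u-h:u+h,::-1],(s,s),interpolation=cv2.INTER_CUBIC)
cv2.imwrite('pics/c2.png',np.hstack([A(s,280,183,50,400),A(s,280,181,15,400)]))"
```

```text
t 6.45 pos [0.5228 0.1466 0.2507] rot [-1.7992e+02 -1.0000e-02  8.0390e+01] q7 -41.1 w 0.05965532881565951 F 20.00047355890274 f [-5.20354259  3.14454028  4.02057598]
tool dx -0.6 dy 0.1 dz -0.3
```

View pics/c2.png

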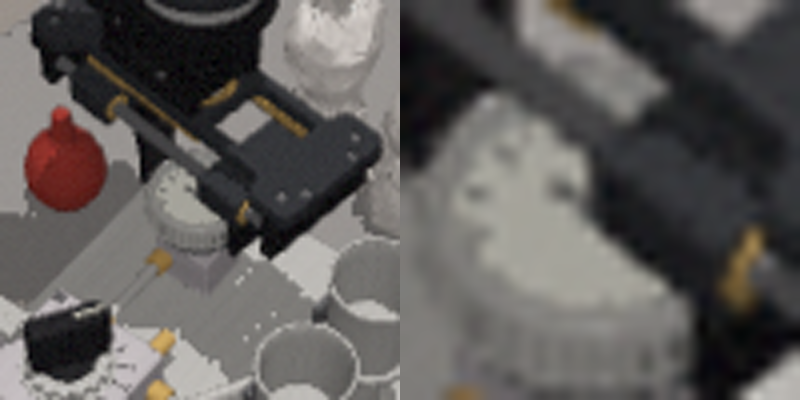

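The gripper hides the zero mark at this pose, so I'll release, rise and look from the side.

>>> step_arm --steps '[0.8,0,0,0,0,1,0,0,0,0,1,0,0,0,0,1,0,0,-20,0,1,0,0,-30,0,1,0,0,-30,8,1,0,0,-30,8,1,0,0,0,8,1,0,0,0,8,1,0,0,0,8,1,0,0,0,8,1,0,0,0,0]'

```text
time_s: 8.0
tool_pos: [0.5234, 0.1461, 0.362]
tool_rot: [179.9, -0.1, 32.5]
force: [0.5, -0.1, -0.7]
grip_width: 0.087
grasp_force: 0.0
```

```bash
python3 -c "
from h import *
go(.5228,.146,.087)
s=snap('side','s3.png')
A=lambda c,u,v,h,s:cv2.resize(c['image'][v-h:v+h,u-h:u+h,::-1],(s,s),interpolation=cv2.INTER_CUBIC)
cv2.imwrite('pics/c3.png',np.hstack([A(s,280,183,50,300),A(s,280,181,15,450)[:300*0+450][:450]]) if 0 else A(s,280,181,15,600))"
```

```text
t 8.0 pos [0.5234 0.1461 0.362 ] rot [ 1.7994e+02 -8.0000e-02  3.2500e+01] q7 -82.3 w 0.08698439599736639 F 0.0 f [ 0.48827986 -0.05291502 -0.68281733]
tool dx -0.6 dy -0.2 dz 111.0
```

View pics/c3.png

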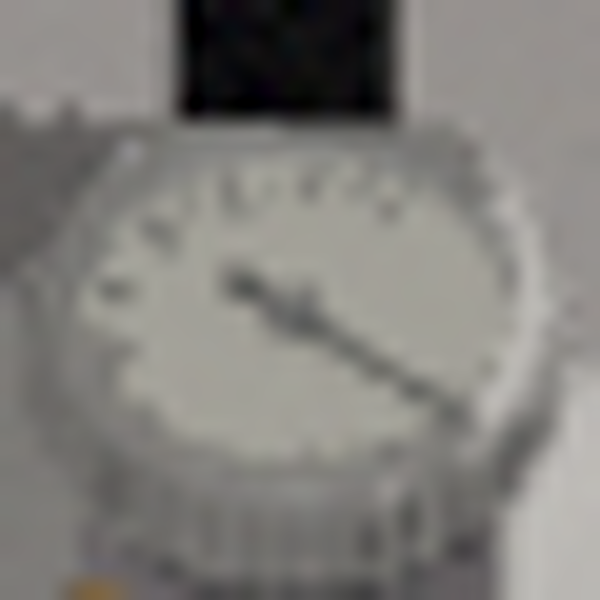

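The bold zero mark now runs on in line with the needle, ending at (460,415). I'll move over the knob and check this in the top view too.

>>> step_arm --steps '[1,-16.4,24.8,0,0,1,-16.4,24.8,0,0,1,-16.4,24.8,0,0,1,-16.4,24.8,0,0,1,0,0,0,-7,1,0,0,0,-7,1,0,0,0,-7,1,0,0,0,-7.5,1,0,0,0,0]'

```text
time_s: 9.18
tool_pos: [0.5212, 0.0271, 0.3612]
tool_rot: [180.0, -0.0, 60.9]
force: [-0.4, -0.5, 0.1]
grip_width: 0.087
grasp_force: 0.0
```

```bash
python3 -c "
from h import *
go(.5215,.0272,.088)
s=snap('side','s4.png');t=snap('top','t4.png')
A=lambda c,u,v,h,s:cv2.resize(c['image'][v-h:v+h,u-h:u+h,::-1],(s,s),interpolation=cv2.INTER_CUBIC)
cv2.imwrite('pics/c4.png',np.hstack([A(t,252,227,17,400),A(s,246,217,30,400)]))"
```

```text
t 9.175 pos [0.5212 0.0271 0.3612] rot [ 1.7997e+02 -1.0000e-02  6.0920e+01] q7 -39.1 w 0.08701683625605522 F 0.0 f [-0.41466182 -0.52289021  0.05507585]
tool dx 0.3 dy 0.2 dz 109.2
```

View pics/c4.png

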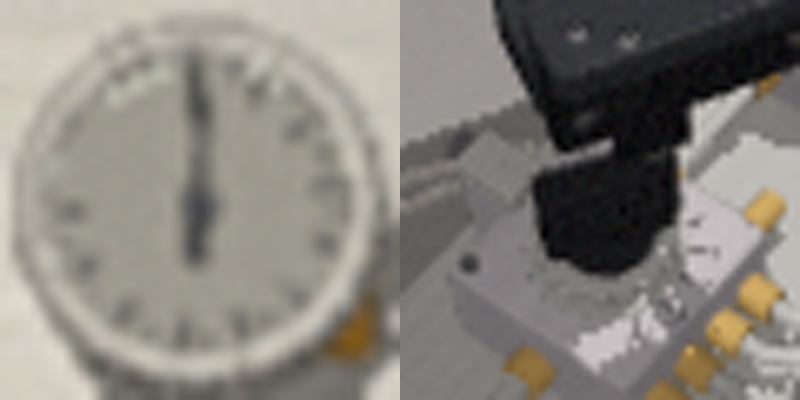

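The top view shows the needle and zero mark nearly in line, at crop columns 193–200. I'll measure the residual angle.

Run:
```python
from h import *
from scipy.ndimage import map_coordinates
T=dict(np.load('top.npz'))
ims=[T['image']]+[env.read_camera('top')['image'] for _ in range(4)]
I=np.mean(ims,0).mean(2)
# face centre: fit by the needle hub
def prof(c,r,angs):
    P=[proj(T,[c[0]+r*np.cos(a),c[1]+r*np.sin(a),.084]) for a in angs]; P=np.array(P)
    return map_coordinates(I,[P[:,1],P[:,0]],order=1)
a=np.radians(np.arange(-25,25,.5))
for c in ([.5225,.1462],[.5212,.1462],[.5238,.1462],[.5225,.145],[.5225,.1474]):
  out=[]
  for r,off in((-.010,0),(-.007,0),(.007,0),(.010,0),(.013,0),(.018,0),(.019,0),(.020,0),(.021,0),(.022,0)):
    aa=np.radians(np.arange(-30,30,.5)); v=prof(c,r,aa)
    w=np.clip(np.percentile(v,60)-10-v,0,None); w*=(np.abs(aa-aa[v.argmin()])<.25); m=(w*aa).sum()/w.sum(); out.append((r,round(r*np.sin(m)*1000,2),round(np.degrees(m),1)))
  print(c,out)
```

```text
[0.5225, 0.1462] [(-0.01, np.float64(0.73), np.float64(-4.2)), (-0.007, np.float64(0.82), np.float64(-6.7)), (0.007, np.float64(0.15), np.float64(1.3)), (0.01, np.float64(0.09), np.float64(0.5)), (0.013, np.float64(0.45), np.float64(2.0)), (0.018, np.float64(1.28), np.float64(4.1)), (0.019, np.float64(1.43), np.float64(4.3)), (0.02, np.float64(1.54), np.float64(4.4)), (0.021, np.float64(1.55), np.float64(4.2)), (0.022, np.float64(1.41), np.float64(3.7))]
[0.5212, 0.1462] [(-0.01, np.float64(0.64), np.float64(-3.7)), (-0.007, np.float64(0.82), np.float64(-6.8)), (0.007, np.float64(0.61), np.float64(5.0)), (0.01, np.float64(0.17), np.float64(1.0)), (0.013, np.float64(0.28), np.float64(1.3)), (0.018, np.float64(1.01), np.float64(3.2)), (0.019, np.float64(1.23), np.float64(3.7)), (0.02, np.float64(1.39), np.float64(4.0)), (0.021, np.float64(1.53), np.float64(4.2)), (0.022, np.float64(1.52), np.float64(4.0))]
[0.5238, 0.1462] [(-0.01, np.float64(0.74), np.float64(-4.3)), (-0.007, np.float64(0.7), np.float64(-5.7)), (0.007, np.float64(0.08), np.float64(0.7)), (0.01, np.float64(0.17), np.fl
[... 499 characters left out ...]
 np.float64(7.2)), (0.018, np.float64(2.49), np.float64(8.0)), (0.019, np.float64(2.65), np.float64(8.0)), (0.02, np.float64(2.74), np.float64(7.9)), (0.021, np.float64(2.69), np.float64(7.4)), (0.022, np.float64(2.54), np.float64(6.6))]
[0.5225, 0.1474] [(-0.01, np.float64(-0.58), np.float64(3.3)), (-0.007, np.float64(-0.41), np.float64(3.3)), (0.007, np.float64(-1.08), np.float64(-8.9)), (0.01, np.float64(-1.1), np.float64(-6.3)), (0.013, np.float64(-0.74), np.float64(-3.3)), (0.018, np.float64(0.05), np.float64(0.2)), (0.019, np.float64(0.21), np.float64(0.6)), (0.02, np.float64(0.32), np.float64(0.9)), (0.021, np.float64(0.34), np.float64(0.9)), (0.022, np.float64(0.3), np.float64(0.8))]
```

Run:
```python
from h import *
from scipy.optimize import minimize
T=dict(np.load('top.npz'))
I1=np.mean([env.read_camera('top')['image'] for _ in range(8)],0).mean(2).astype(np.float32)
I0=cv2.imread('pics/top0.png').mean(2).astype(np.float32)
# rectify the dial plane: 0.1 mm/px, 60mm square, up=+x, left=+y
cx,cy=.5225,.1468
w=[(.03,.03),(.03,-.03),(-.03,-.03),(-.03,.03)]
src=np.float32([proj(T,[cx+a,cy+b,.084]) for a,b in w]);H=cv2.getPerspectiveTransform(src,np.float32([[0,0],[600,0],[600,600],[0,600]]))
R=[cv2.warpPerspective(i,H,(600,600),flags=cv2.INTER_CUBIC) for i in(I0,I1)]
# analytic soft model of each: mark (r 17-24) & needle (-8..15) darkness line integral
from scipy.ndimage import map_coordinates,gaussian_filter
def samp(im,ox,oy,th,rs):
    return map_coordinates(im,[300-10*(ox+rs*np.cos(th)),300-10*(oy+rs*np.sin(th))],order=1)
for n,im in zip('01',R):
    im=gaussian_filter(im,3)
    def cost(p):  # needle (shared centre)
        return samp(im,p[0],p[1],p[2],np.arange(-9,13,.25)).mean()+.0*p[0]
    best=[]
    for ox in(0,):
        r=minimize(lambda q:cost([0,q[0],q[1]]),[0,-.03],method='Nelder-Mead',options=dict(initial_simplex=[[-1,-.1],[1,0],[0,.1]])); oy,th=r.x
    for ox in(-1,0,1):
        a=np.radians(np.arange(-70,20,.25)); v=np.array([samp(im,ox,oy+ox*np.tan(th),t,np.arange(18,22.5,.25)).mean() for t in a])
        i=v.argmin(); k=np.abs(a-a[i])<.12; ww=np.clip(np.percentile(v,70)-v,0,None)*k
        print(n,'cy',round(oy,2),'needle',np.degrees(th).round(2),'ox',ox,'zero',np.degrees((ww*a).sum()/ww.sum()).round(2),np.degrees(a[i]))
# ring rotation
P=[cv2.warpPolar(r,(300,1440),(300,300+0),260,cv2.WARP_POLAR_LINEAR) for r in R]
a=[p[:,int(185/260*300):int(215/260*300)].mean(1) for p in P]
a=[x-np.convolve(np.r_[x[-60:],x,x[:60]],np.ones(121)/121,'valid') for x in a]
cc=[(np.dot(a[0],np.roll(a[1],s)),s/4) for s in range(120,300)]
print(sorted(cc)[-5:])
```

```text
0 cy -0.18 needle -2.09 ox -1 zero -50.28 -50.25000000000001
0 cy -0.18 needle -2.09 ox 0 zero -52.22 -52.25
0 cy -0.18 needle -2.09 ox 1 zero -54.19 -54.25
1 cy -0.14 needle -1.42 ox -1 zero 2.82 3.0000000000000004
1 cy -0.14 needle -1.42 ox 0 zero 3.15 3.25
1 cy -0.14 needle -1.42 ox 1 zero 3.45 3.5
[(np.float64(74215.43255072474), 54.0), (np.float64(74510.17675276581), 53.0), (np.float64(74680.53499584038), 53.75), (np.float64(74827.41095136263), 53.25), (np.float64(74884.48328044724), 53.5)]
```

The bezel overshot: zero mark at about +3°, needle at about −2°, so it needs about 5° clockwise. I'll go back and correct it.

>>> step_arm --steps '[1,26.3,-14.1,0,0,1,26.3,-14.1,0,0,1,26.3,-14.1,0,0,1,26.3,-14.1,0,0,1,0,0,30,0,1,0,0,30,0,1,0,0,25,0,1,0,0,15,0,1,0,0,10,0,1,0,0,0,0,1,0,0,0,0]'

```text
time_s: 11.25
tool_pos: [0.5234, 0.1465, 0.2516]
tool_rot: [179.9, -0.0, 60.9]
force: [0.8, 0.2, -0.2]
grip_width: 0.0872
grasp_force: 0.0
```

>>> step_arm --steps '[0.5,0,0,0,0,0.5,0,0,0,0,0.5,0,0,0,0,0.5,0,0,0,0,0.5,0,0,0,0,0.5,0,0,0,2.5,0.5,0,0,0,2.5,0.5,0,0,0,0,0.5,0,0,0,0]'

```text
time_s: 12.38
tool_pos: [0.5229, 0.1465, 0.2508]
tool_rot: [-180.0, 0.0, 55.9]
force: [-1.7, 0.4, 2.7]
grip_width: 0.0593
grasp_force: 20.0
```

>>> step_arm --steps '[0.8,0,0,0,0,1,0,0,0,0,1,0,0,0,0,1,0,0,-20,0,1,0,0,-30,0,1,0,0,-30,0,1,0,0,-30,-5,1,-26.3,14.1,0,0,1,-26.3,14.1,0,0,1,-26.3,14.1,0,0,1,-26.3,14.1,0,0,1,0,0,0,0]'

```text
time_s: 13.88
tool_pos: [0.5213, 0.0244, 0.3619]
tool_rot: [179.9, 0.0, 60.6]
force: [0.8, 0.4, -0.2]
grip_width: 0.0869
grasp_force: 0.0
```

Run:
```python
from h import *
go(.5215,.0272,.088)
from scipy.optimize import minimize
from scipy.ndimage import map_coordinates,gaussian_filter
T=dict(np.load('top.npz'))
I1=np.mean([env.read_camera('top')['image'] for _ in range(8)],0).mean(2).astype(np.float32)
cv2.imwrite('pics/t5.png',I1)
I0=cv2.imread('pics/top0.png').mean(2).astype(np.float32)
cx,cy=.5225,.1468
w=[(.03,.03),(.03,-.03),(-.03,-.03),(-.03,.03)]
src=np.float32([proj(T,[cx+a,cy+b,.084]) for a,b in w]);H=cv2.getPerspectiveTransform(src,np.float32([[0,0],[600,0],[600,600],[0,600]]))
R=[cv2.warpPerspective(i,H,(600,600),flags=cv2.INTER_CUBIC) for i in(I0,I1)]
def samp(im,ox,oy,th,rs):
    return map_coordinates(im,[300-10*(ox+rs*np.cos(th)),300-10*(oy+rs*np.sin(th))],order=1)
im=gaussian_filter(R[1],3);th=np.radians(-2.0);oy=-.16
for ox in(-1,0,1):
    a=np.radians(np.arange(-30,30,.25)); v=np.array([samp(im,ox,oy+ox*np.tan(th),t,np.arange(18,22.5,.25)).mean() for t in a])
    i=v.argmin(); k=np.abs(a-a[i])<.12; ww=np.clip(np.percentile(v,70)-v,0,None)*k
    print('zero',np.degrees((ww*a).sum()/ww.sum()).round(2))
P=[cv2.warpPolar(r,(300,1440),(300,300),260,cv2.WARP_POLAR_LINEAR) for r in R]
a=[p[:,int(185/260*300):int(215/260*300)].mean(1) for p in P]
a=[x-np.convolve(np.r_[x[-60:],x,x[:60]],np.ones(121)/121,'valid') for x in a]
print(max((np.dot(a[0],np.roll(a[1],s)),s/4) for s in range(120,300)))
cv2.imwrite('pics/c5.png',R[1])
```

```text
t 13.875 pos [0.5213 0.0244 0.3619] rot [1.7989e+02 3.0000e-02 6.0630e+01] q7 -39.2 w 0.08694376884789352 F 0.0 f [ 0.77267475  0.35840343 -0.15922133]
tool dx 2.5 dy -1.2 dz 109.9
zero -2.41
zero -2.36
zero -2.11
(np.float64(71143.28917566226), 47.5)[ WARN:0@2.776] global loadsave.cpp:1063 imwrite_ Unsupported depth image for selected encoder is fallbacked to CV_8U.
```

View pics/c5.png

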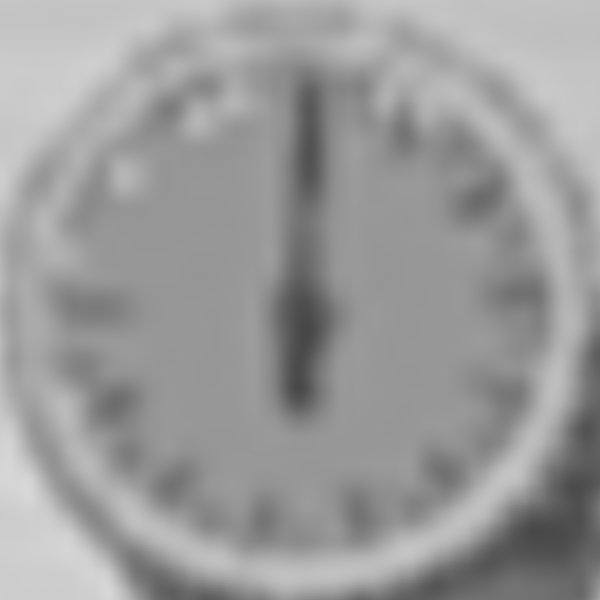

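The zero mark (−2.3°) and needle (−2.1°) now line up as one straight stroke at column ~305. Next is the knob.

>>> step_arm --steps '[1,2.5,-1.2,30,0,1,0,0,30,0,1,0,0,25,0,1,0,0,15,0,1,0,0,9,0,1,0,0,0,0,1,0,0,0,0]'

```text
time_s: 15.15
tool_pos: [0.5217, 0.0299, 0.2525]
tool_rot: [179.9, -0.0, 60.9]
force: [-0.2, 0.0, 0.8]
grip_width: 0.0871
grasp_force: 0.0
```

```bash
python3 -c "
from h import *
go(.5215,.0272,.088);print(env.get_obs()['wrist_torque'])"
```

```text
t 15.15 pos [0.5217 0.0299 0.2525] rot [ 1.7992e+02 -3.0000e-02  6.0900e+01] q7 -44.4 w 0.08713991548384797 F 0.0 f [-0.18424936  0.03053653  0.82104185]
tool dx -2.5 dy 1.1 dz 0.5
[-0.05336311 -0.0430847   0.0147118 ]
```

>>> step_arm --steps '[1,-2.5,1.1,0,0,1,0,0,0,0,0.3,0,0,0,0,0.1,0,0,0,0,0.1,0,0,0,0,0.1,0,0,0,0,0.1,0,0,0,0,0.1,0,0,0,0,0.1,0,0,0,0,0.1,0,0,0,0]' --grip_force 15

```text
time_s: 16.4
tool_pos: [0.5211, 0.027, 0.2517]
tool_rot: [180.0, -0.0, 60.9]
force: [0.4, -0.5, -0.9]
grip_width: 0.0158
grasp_force: 14.8
```

```bash
python3 -c "
from h import *
go(.5215,.0272,.088);print(env.get_obs()['wrist_torque'])"
```

```text
t 16.4 pos [0.5211 0.027  0.2517] rot [179.99  -0.    60.89] q7 -44.1 w 0.015794346019904832 F 14.82048444886459 f [ 0.35808654 -0.49950953 -0.85800878]
tool dx 0.3 dy 0.3 dz -0.3
[-0.00845013 -0.05349464 -0.21188288]
```

>>> step_arm --steps '[0.1,0,0,0,2,0.1,0,0,0,0,0.1,0,0,0,0,0.1,0,0,0,0]' --grip_force 30

```text
time_s: 16.9
tool_pos: [0.521, 0.0269, 0.2517]
tool_rot: [-180.0, 0.0, 58.9]
force: [-0.2, -0.3, 0.7]
grip_width: 0.015
grasp_force: 29.0
```

```bash
python3 -c "
from h import *
go(.5215,.0272,.088);print(env.get_obs()['wrist_torque'])"
```

```text
t 16.9 pos [0.521  0.0269 0.2517] rot [-1.800e+02  2.000e-02  5.889e+01] q7 -46.0 w 0.015028538164225056 F 29.015327081797295 f [-0.1893935  -0.31654297  0.72988393]
tool dx 0.5 dy 0.3 dz -0.3
[-0.17903742 -0.06739595 -0.24179119]
```

>>> step_arm --steps '[0.1,0,0,0,1,0.1,0,0,0,0,0.1,0,0,0,0]' --grip_force 50

```text
time_s: 17.27
tool_pos: [0.521, 0.027, 0.2517]
tool_rot: [180.0, 0.0, 57.9]
force: [-0.2, -1.2, 0.8]
grip_width: 0.0148
grasp_force: 48.5
```

```bash
python3 -c "
from h import *
go(.5215,.0272,.088);print(env.get_obs()['wrist_torque'])"
```

```text
t 17.275 pos [0.521  0.027  0.2517] rot [1.80e+02 1.00e-02 5.79e+01] q7 -47.0 w 0.014756644751016207 F 48.46532972813293 f [-0.1780817  -1.23430807  0.76387588]
tool dx 0.5 dy 0.3 dz -0.3
[-0.21728835 -0.04624627 -0.16245784]
```

>>> step_arm --steps '[0.1,0,0,0,2,0.1,0,0,0,0,0.1,0,0,0,0]'

```text
time_s: 17.65
tool_pos: [0.5211, 0.0272, 0.2517]
tool_rot: [180.0, -0.0, 55.9]
force: [0.8, -0.7, -0.6]
grip_width: 0.0144
grasp_force: 50.0
```

```bash
python3 -c "
from h import *
go(.5215,.0272,.088);print(env.get_obs()['wrist_torque'])"
```

```text
t 17.65 pos [0.5211 0.0272 0.2517] rot [ 1.7998e+02 -1.0000e-02  5.5930e+01] q7 -48.9 w 0.014368573965718818 F 49.99865183606744 f [ 0.77144926 -0.69139107 -0.60444004]
tool dx 0.2 dy 0.3 dz -0.3
[-0.08919679 -0.23959887  0.11916163]
```

>>> step_arm --steps '[0.1,0,0,0,4,0.1,0,0,0,4,0.1,0,0,0,0,0.1,0,0,0,0]'

```text
time_s: 18.15
tool_pos: [0.5212, 0.027, 0.2518]
tool_rot: [180.0, -0.0, 48.0]
force: [1.7, -0.1, -1.9]
grip_width: 0.0146
grasp_force: 50.0
```

```bash
python3 -c "
from h import *
go(.5215,.0272,.088);print(env.get_obs()['wrist_torque'])"
```

```text
t 18.15 pos [0.5212 0.027  0.2518] rot [ 1.7997e+02 -2.0000e-02  4.7970e+01] q7 -56.5 w 0.014646155307012621 F 49.99698732979596 f [ 1.72394389 -0.1359241  -1.92986492]
tool dx 0.3 dy 0.1 dz -0.2
[-0.10849974 -0.5413645   0.13363903]
```

```bash
cat > tq.py <<'E'
from h import *
v=[];
for _ in range(4):
    env.read_camera('side'); v.append(env.get_obs()['wrist_torque'][2])
o=env.get_obs(); print('psi %.2f tz %.3f sd %.3f w %.4f t %.1f'%(o['tool_rot'][2],np.mean(v),np.std(v),o['grip_width'],o['time_s']))
E
python3 tq.py
```

```text
psi 47.92 tz 0.153 sd 0.025 w 0.0149 t 18.4
```

>>> step_arm --steps '[0.1,0,0,0,5,0.1,0,0,0,5,0.1,0,0,0,4,0.1,0,0,0,0,0.1,0,0,0,0]'

```text
time_s: 18.98
tool_pos: [0.5214, 0.0267, 0.2518]
tool_rot: [179.9, -0.0, 34.0]
force: [4.6, -1.6, -4.0]
grip_width: 0.0145
grasp_force: 50.0
```

```bash
python3 tq.py
```

```text
psi 33.93 tz 0.083 sd 0.029 w 0.0149 t 19.2
```

>>> step_arm --steps '[0.1,0,0,0,5,0.1,0,0,0,5,0.1,0,0,0,5,0.1,0,0,0,5,0.1,0,0,0,4,0.1,0,0,0,0,0.1,0,0,0,0]'

```text
time_s: 20.05
tool_pos: [0.5215, 0.0262, 0.2518]
tool_rot: [179.9, -0.1, 9.9]
force: [5.8, -2.7, -3.9]
grip_width: 0.0143
grasp_force: 50.0
```

```bash
python3 tq.py
```

```text
psi 9.93 tz 0.199 sd 0.021 w 0.0149 t 20.2
```

>>> step_arm --steps '[0.1,0,0,0,5,0.1,0,0,0,5,0.1,0,0,0,0,0.1,0,0,0,0]'

```text
time_s: 20.75
tool_pos: [0.5215, 0.026, 0.2518]
tool_rot: [179.9, -0.1, -0.1]
force: [5.3, -2.8, -5.6]
grip_width: 0.0145
grasp_force: 50.0
```

```bash
python3 tq.py
```

```text
psi -0.09 tz 0.151 sd 0.016 w 0.0148 t 20.9
```

>>> step_arm --steps '[0.1,0,0,0,4,0.1,0,0,0,0,0.1,0,0,0,0]'

```text
time_s: 21.32
tool_pos: [0.5216, 0.0259, 0.2518]
tool_rot: [179.9, -0.1, -4.1]
force: [5.5, -3.2, -4.4]
grip_width: 0.0142
grasp_force: 50.0
```

```bash
python3 tq.py
```

```text
psi -4.10 tz 0.138 sd 0.021 w 0.0147 t 21.5
```

>>> step_arm --steps '[0.1,0,0,0,3,0.1,0,0,0,0,0.1,0,0,0,0]'

```text
time_s: 21.9
tool_pos: [0.5215, 0.0258, 0.2518]
tool_rot: [179.9, -0.1, -7.1]
force: [5.5, -4.1, -4.7]
grip_width: 0.0148
grasp_force: 50.0
```

```bash
python3 tq.py
```

```text
psi -7.10 tz 0.105 sd 0.037 w 0.0147 t 22.1
```

>>> step_arm --steps '[0.1,0,0,0,2.5,0.1,0,0,0,0,0.1,0,0,0,0]'

```text
time_s: 22.48
tool_pos: [0.5215, 0.0258, 0.2518]
tool_rot: [179.9, -0.1, -9.6]
force: [5.3, -3.6, -3.9]
grip_width: 0.0147
grasp_force: 50.0
```

```bash
python3 tq.py
```

```text
psi -9.61 tz 0.124 sd 0.024 w 0.0147 t 22.7
```

>>> step_arm --steps '[0.1,0,0,0,2.5,0.1,0,0,0,0,0.1,0,0,0,0]'

```text
time_s: 23.05
tool_pos: [0.5215, 0.0257, 0.2518]
tool_rot: [179.9, -0.1, -12.1]
force: [5.5, -4.2, -5.1]
grip_width: 0.0145
grasp_force: 50.0
```

```bash
python3 tq.py
python3 - <<'E'
from h import *
s=snap('side','s6.png');t=snap('top','t6.png')
A=lambda c,u,v,h,s:cv2.resize(c['image'][v-h:v+h,u-h:u+h,::-1],(s,s),interpolation=cv2.INTER_CUBIC)
cv2.imwrite('pics/c6.png',np.hstack([A(t,252,227,17,400),A(s,246,217,30,400)]))
E
```

```text
psi -12.10 tz 0.181 sd 0.022 w 0.0143 t 23.2
```

View pics/c6.png

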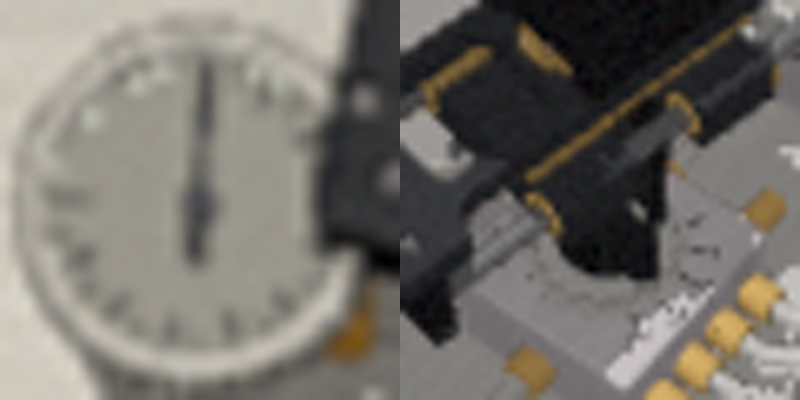

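The gauge still shows zero under the needle. The knob torque passed its click minimum and sits about on the stop, 68° from vent, matching the third stop at 67.5°. Handing in.

```bash
python3 -c "
from h import *
print(env.sign_off())"
```

```text
the job is handed in; nothing more can be done
None
```

The job is handed in with the gauge at zero (mark within about 0.5° of the needle), the knob gripped at 50 N at about 68° (third stop is 67.5°), and no contact with the flasks noticed; the hand-in returned no verdict.

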